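# Sort shaft keys with slot gauges

## Task

Two steel shaft keys from the pump job, one short and one long, lie loose on the bench in front of three slot gauges; the middle-length key is already in its gauge. Find out which loose key is which and push each one broadside into the gauge slot of its own length, fully home against the back wall. Leave the middle key home in its gauge and do not disturb the other things on the bench.

Things in the scene. Friction and masses are not known exactly. Their poses are not given: they have to be found in the camera images.
- key_a: rectangular bar of plain steel (shaft key) with round ends, 20 mm wide (its x), 14 mm high (z), its length along its y; origin at the centre of its underside. One of the two loose keys is 90 mm long and the other 130 mm; which is which is not told and has to be felt or seen. 0.16 to 0.35 kg, lies loose on the table nearer the robot than the gauges.
- key_b: rectangular bar of plain steel (shaft key) with round ends, 20 mm wide (its x), 14 mm high (z), its length along its y; origin at the centre of its underside. One of the two loose keys is 90 mm long and the other 130 mm; which is which is not told and has to be felt or seen. 0.16 to 0.35 kg, lies loose on the table nearer the robot than the gauges.
- key_mid: rectangular bar of plain steel (shaft key) with round ends, 20 mm wide (its x), 14 mm high (z), its length along its y; origin at the centre of its underside. 110 mm long; already home in gauge_mid.
- gauge_short: fixed dark steel slot gauge for the 90 mm key: block 123 wide (y), 36 deep (x), 26 mm high; origin: centre of its underside. In its front face (x = -20 mm) a slot 95 long (y), 18 high, 18 mm deep to a solid wall (x = -2), level with the table and roofed (8 mm viewing slit): a key slides in on the table, broadside, along the block's +x. Home, its origin is at x = -12, 2 mm of it still proud.
- gauge_mid: fixed dark steel slot gauge for the 110 mm key: block 143 wide (y), 36 deep (x), 26 mm high; origin: centre of its underside. In its front face (x = -20 mm) a slot 115 long (y), 18 high, 18 mm deep to a solid wall (x = -2), level with the table and roofed (8 mm viewing slit): a key slides in on the table, broadside, along the block's +x. Home, its origin is at x = -12, 2 mm of it still proud. Holds key_mid.
- gauge_long: fixed dark steel slot gauge for the 130 mm key: block 163 wide (y), 36 deep (x), 26 mm high; origin: centre of its underside. In its front face (x = -20 mm) a slot 135 long (y), 18 high, 18 mm deep to a solid wall (x = -2), level with the table and roofed (8 mm viewing slit): a key slides in on the table, broadside, along the block's +x. Home, its origin is at x = -12, 2 mm of it still proud.
- bearing: bystander: steel ball-bearing ring, 52 mm across, 16 high, lying between the loose keys
- nipple: bystander: brass pipe nipple, 48 mm across, 60 tall, standing behind the gauges
- can_blue: bystander: blue spray can, 60 mm across, 190 tall, standing at the left
- can_white: bystander: white spray can, 60 mm across, 190 tall, standing at the right
- wrench: bystander: steel wrench lying just right of the loose keys
- flange: bystander: dark steel flange ring, 90 mm across, 18 high, lying behind the gauges
- cup: bystander: grey plastic cup, 70 mm across, 70 tall, at the left
Not all that is in view belongs to the job. Leave any red or turquoise look-alike of the key_b alone.

How it is judged:
By the outcome, as a careful person would: the job done as asked, in the order asked, and still so for the second after the job is handed in, with the robot touching nothing.
It also fails if it takes over 72 s, if anything falls off the work surface, if the arm or the gripper's body presses on something with over 40 N, if the wrist force passes 120 N, or if a joint passes its speed limit or range.

## Robot

A 6-joint arm with a two-finger parallel gripper is mounted at the origin on the work surface. World frame = base frame: x ahead of the robot, y to its left, z up, the work surface at z = 0. Lengths are in mm, angles in rad, forces in N, time in s.
With the tool pointing down it reaches from about 200 to 875 mm from the base axis. Payload 3.4 kg.
Tool frame: the origin (TCP) lies at the very end of the fingers, on their centre line; the grasp point (between the pads) lies 19 mm behind it; z points along the fingers, y is the line along which they close (so a half turn about z gives the same grasp; the last joint's range is limited). The gripper opens to 94 mm and grips with 3 to 60 N. Pads are 16 mm wide; open, the fingers measure 119 mm over their backs; the gripper's body (75 mm by 177 mm) begins 78 mm behind the grasp point.
Start: joints at [1.136, 0.276, 1.505, -0, 1.361, -0.121], TCP at [177.506, 546.952, 205.493] pointing down, gripper open.
Joint ranges: [-2.89, 2.89], [-0.75, 2.08], [0.22, 2.7], [-1.18, 4.32], [0.11, 2.71], [-2.7, 2.7]. Speed limits (rad/s): [2.57, 2.57, 3.14, 3.14, 3.14, 3.14].

## Interface

Orientations are given as a 3x3 rotation matrix whose columns are the frame's x, y, z axes.
In Python, from workcell import ctrl, read_camera, masks_of gives the robot as it stands. The module is installed in compiled form; this text tells all that it offers.
- The arm moves only by the tool servo_tool, never from a script. Its argument "rows" is a list of rows, each a list of 7 numbers: the shift along the tool's x, y, z in m, then the turn, a rotation vector about the tool's x, y, z in degrees, then the gripper command: -1 is fully open, 1 is shut, values between are in proportion. A call has 1 to 10 rows; each row is the pose to reach, as a shift and turn from the pose commanded when the call began, along the tool's axes at that moment; what a row does not reach only later rows make up. A row lasts 1/10 s, in which the tool goes at most 50 mm and 8.59 degrees, less where a joint would pass 70% of its speed; a pose out of reach is approached as far as the arm can. A call with a gripper value outside its range is refused whole. The fingers move at their own pace and stop on an object; the grip force is fixed at half the most. Time passes only in rows, so rows that repeat a pose let the fingers close. It gives the time, the measured TCP pose, the force, the opening and the grip force at its end, in the units of the state.
- ctrl.state(): the state, without advancing time (a new reading comes with each control period).
- read_camera(name): name is "scene" or "top" or "wrist"; returns a dict with "pixels" (384x512x3 uint8, red, green, blue), "z_map" (384x512 float32, mm along the optical axis (not along the pixel's ray), 0 where there is no reading), "mtx" (3x3 intrinsics, pixels), "D" ([k1, k2, p1, p2, k3] as OpenCV has them; the pictures are not rectified), "R" (3x3) and "t" (3): a world point X has camera coordinates R X + t. Camera axes: x right, y down, z forward; pixel columns grow to the right and rows downward; lengths in mm; the calibration is good to about 2 mm. A picture is of the moment at which its call begins.
- ctrl.hand_in(): hands the job in; it is judged then, once.
Trained networks look in the newest picture that a camera, given by its name, has taken for a name from the list of things; names that differ only in an ending like _2 or _b are one class to them, and where a whole thing is asked for, a point or a joint stands for the part that bears it (a point fixed in the world has none). Each returns a list of dicts, best first, with "confidence" (0 to 1); they miss things now and then, are a little off and sometimes report something else, mostly with a low value. They report only what shows in the picture. A call takes as long as a camera call. They do not tell look-alikes from the thing itself.
- masks_of(name, camera): "mask" (384x512 bool, what is visible of it) and "point" ([column, row] in pixels, amid what is visible of it).
The state is a dict: "clock": time; "qpos": joint angles; "dq": joint speeds; "effort": joint torques, N m; "position": TCP position; "tcp_rot": TCP orientation; "force": force on the tool from outside, world axes, zero at the start; "wrist_torque": the same for the moment, N m; "finger_gap": finger opening in mm; "grip_force": force on a finger pad.
Only numpy, scipy, OpenCV 4.12 (cv2) and the standard library are available. Lean on these libraries where they do the work, as an engineer would, in place of code of your own. Each camera call takes 0.05 s, during which the arm holds its last target. There are 200 camera calls.

## Working session

There is one attempt and no reset: what is moved stays moved. The work goes in short steps, Python scripts to look and compute and a tool call to move; the robot and the scene stay as the last step left them, time stands still between calls to the robot, and variables do not carry over. Pictures are saved under pics/ and viewed, at most 10 in all, crops included, and the job is handed in when it is done.

Besides the shell and the picture viewer there is one more tool, called after "Call:" as name(argument=value, ...) on one line, values as JSON. servo_tool: Moves the arm, as the interface text tells. Its arguments: {"type":"object","properties":{"rows":{"type":"array"}},"required":["rows"]}

```bash
mkdir -p pics
cat > h.py <<'E'
import numpy as np, cv2
from workcell import ctrl, read_camera, masks_of
def cloud(c):
    z=c["z_map"]; h,w=z.shape
    u,v=np.meshgrid(np.arange(w),np.arange(h))
    p=cv2.undistortPoints(np.stack([u,v],-1).reshape(-1,1,2).astype(np.float64),c["mtx"],np.array(c["D"])).reshape(h,w,2)
    P=np.dstack([p*z[...,None],z])
    return (P-np.array(c["t"]))@np.array(c["R"])   # R^T(P-t)
def save(n,im): cv2.imwrite("pics/"+n,cv2.cvtColor(im,cv2.COLOR_RGB2BGR))
E
python3 - <<'E'
from h import *
s=ctrl.state();print(s["clock"],s["position"],s["tcp_rot"],s["force"],s["finger_gap"])
c=read_camera("top");save("top0.png",c["pixels"]);W=cloud(c)
for n in ["key_a","key_mid","gauge_short","gauge_mid","gauge_long","bearing","wrench"]:
    for m in masks_of(n,"top"):
        k=m["mask"]&(c["z_map"]>0)
        P=W[k]
        if len(P)<10: continue
        r=cv2.minAreaRect(P[:,:2].astype(np.float32))
        print(n,round(m["confidence"],2),m["point"],k.sum(),np.round(np.median(P,0)),np.round(r[0]),np.round(r[1]),round(r[2],1))
c=read_camera("scene");save("scene0.png",c["pixels"])
E
```

```text
0.0 [177.24034659 546.39679102 204.60586625] [[-9.51176302e-01  3.08647195e-01 -7.42989893e-04]
 [ 3.08648029e-01  9.51174863e-01 -1.66565474e-03]
 [ 1.92613646e-04 -1.81365368e-03 -9.99998337e-01]] [-0.43289877  0.18707195 -0.32276876] 94.11111839535805
key_a 0.93 [195.4, 219.7] 382 [444. 142.  14.] [444. 138.] [125.  25.] 71.4
key_a 0.9 [335.9, 275.0] 316 [ 301. -222.   15.] [ 300. -222.] [21. 89.] 51.0
key_a 0.73 [295.4, 249.0] 283 [ 369. -113.   14.] [ 369. -113.] [85. 21.] 1.2
key_a 0.72 [429.9, 227.2] 369 [ 421. -464.   14.] [ 424. -467.] [94. 31.] 27.5
key_a 0.67 [329.2, 221.8] 272 [ 441. -199.   14.] [ 442. -199.] [19. 88.] 0.4
key_a 0.66 [393.0, 281.8] 325 [ 286. -352.   14.] [ 285. -355.] [86. 26.] 25.3
key_mid 0.55 [255.4, 163.7] 209 [579. -11.  15.] [581.  -1.] [20. 98.] 1.8
key_mid 0.45 [104.2, 156.6] 697 [604. 382.  41.] [601. 374.] [68. 67.] 62.3
gauge_short 0.67 [181.8, 154.3] 747 [611. 183.  25.] [616. 181.] [125.  47.] 85.4
gauge_mid 0.57 [247.1, 162.2] 768 [593.   4.  25.] [597.   4.] [ 46. 149.] 3.7
gauge_long 0.94 [325.7, 160.9] 847 [ 585. -196.   26.] [ 584. -192.] [173.  42.] 86.0
bearing 0.78 [256.7, 217.3] 320 [453.  -9.  15.] [456. -10.] [52. 54.] 0.3
wrench 0.96 [378.8, 212.8] 474 [ 461. -323.    8.] [ 451. -326.] [170.  40.] 14.6
```

View pics/top0.png

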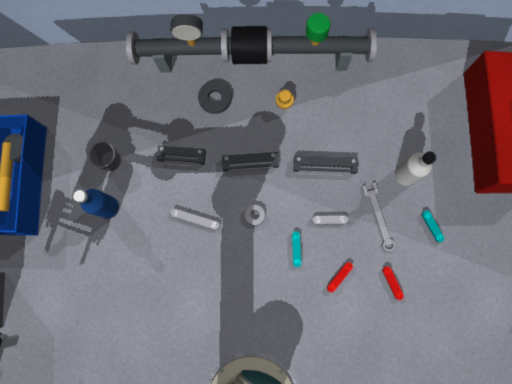

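View pics/scene0.png

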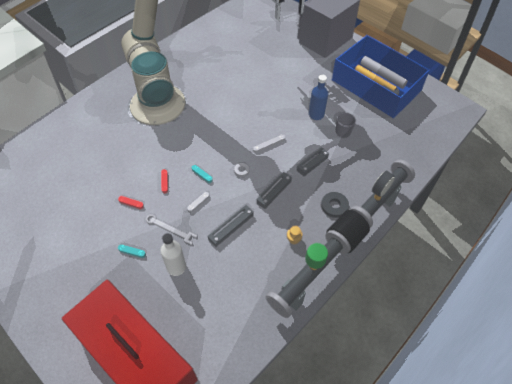

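The top view shows the steel keys at px (195,218), the long one, and (330,219), the short one. The gauges sit at (181,155) short, (250,162) mid and (326,162) long. The red and turquoise bars are decoys. Each loose key starts in front of the wrong gauge, so I'll have to carry both across. I'll go to a hover pose first and measure with the wrist camera.

```bash
cat >> h.py <<'E'
def move(x,y,z,phi):
    s=ctrl.state();R=np.array(s["tcp_rot"]);p=np.array(s["position"])
    f=np.radians(phi);Rt=np.array([[np.cos(f),np.sin(f),0],[np.sin(f),-np.cos(f),0],[0,0,-1]])
    d=R.T@(np.array([x,y,z])-p)/1000; rv=np.degrees(cv2.Rodrigues(R.T@Rt)[0].ravel())
    print("shift",np.round(d,4),"rot",np.round(rv,2),"rows>=",round(max(np.linalg.norm(d)/.05,np.linalg.norm(rv)/8.59),1))
E
python3 -c "
from h import *
move(480,160,330,180)"
```

```text
shift [-0.4072 -0.2746 -0.1246] rot [ -0.     0.   -17.98] rows>= 10.1
```

Call:
servo_tool(rows=[[-0.03, 0, -0.08, 0, 0, 0, 0], [-0.06, 0, -0.124, 0, 0, 0, 0], [-0.407, -0.275, -0.125, 0, 0, -18, 0], [-0.407, -0.275, -0.125, 0, 0, -18, 0], [-0.407, -0.275, -0.125, 0, 0, -18, 0], [-0.407, -0.275, -0.125, 0, 0, -18, 0], [-0.407, -0.275, -0.125, 0, 0, -18, 0], [-0.407, -0.275, -0.125, 0, 0, -18, 0], [-0.407, -0.275, -0.125, 0, 0, -18, 0], [-0.407, -0.275, -0.125, 0, 0, -18, 0]])

```text
clock: 1.45
position: [443.4, 210.9, 326.1]
tcp_rot: [[-1.0, -0.0, 0.001], [-0.0, 1.0, 0.001], [-0.001, 0.001, -1.0]]
force: [1.1, 0.7, -0.7]
finger_gap: 46.7
grip_force: 0.0
```

Call:
servo_tool(rows=[[0, 0, 0, 0, 0, 0, 0], [0, 0, 0, 0, 0, 0, 0]])

```text
clock: 1.65
position: [443.1, 211.8, 325.6]
tcp_rot: [[-1.0, 0.003, -0.001], [0.003, 1.0, 0.001], [0.001, 0.001, -1.0]]
force: [-0.7, 1.3, 0.2]
finger_gap: 46.8
grip_force: 0.0
```

```bash
cat >> h.py <<'E'
def look(names,cam="wrist",pic=None):
    c=read_camera(cam);W=cloud(c)
    if pic: save(pic,c["pixels"])
    for n in names:
        for m in masks_of(n,cam):
            if m["confidence"]<.3: continue
            k=m["mask"]&(c["z_map"]>0);k=cv2.erode(k.astype(np.uint8),np.ones((3,3)))>0
            P=W[k]
            if len(P)<30: continue
            zt=np.percentile(P[:,2],90);T=P[abs(P[:,2]-zt)<4]
            r=cv2.minAreaRect(T[:,:2].astype(np.float32))
            print(n,round(m["confidence"],2),m["point"],len(T),"z",round(zt,1),np.round(r[0],1),np.round(r[1],1),round(r[2],1),c["pixels"][k].mean(0).round())
    return c,W
E
python3 - <<'E'
from h import *
s=ctrl.state();print(s["clock"],s["position"],s["tcp_rot"][0])
look(["key_a","gauge_short"],pic="w1.png")
E
```

```text
1.65 [443.06781383 211.84298901 325.5593475 ] [-9.99996213e-01  2.69744127e-03 -5.44825369e-04]
key_a 0.83 [211.3, 161.3] 716 z 15.5 [444.1 145.5] [123.9  17.9] 73.0 [194. 196. 203.]
key_a 0.73 [60.3, 112.9] 625 z 15.4 [ 370.2 -108.7] [85.  20.9] 2.2 [ 57. 167. 169.]
key_a 0.66 [22.4, 158.6] 417 z 15.4 [ 442.9 -184. ] [68.6 17.9] 89.9 [181. 183. 190.]
gauge_short 0.56 [241.4, 250.9] 739 z 27.1 [611.5 196.1] [99.9 34.1] 85.7 [ 92.  98. 104.]
```

View pics/w1.png

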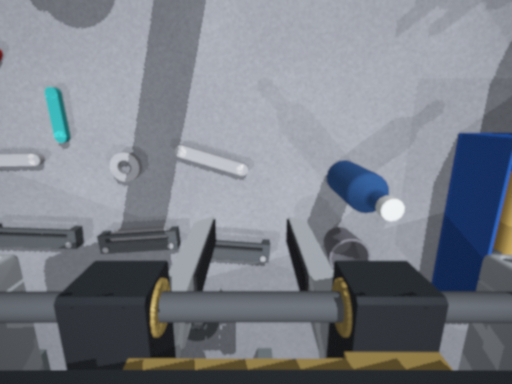

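The wrist view shows the long key at px (211,161), the bearing at (124,166) and the short gauge at (241,251), partly hidden behind the fingers. The two cameras disagree by several mm, so I'll segment on height instead of the network masks.

```bash
cat >> h.py <<'E'
def seg(c,W,roi,zlo,zhi):
    x0,x1,y0,y1=roi
    k=(W[...,0]>x0)&(W[...,0]<x1)&(W[...,1]>y0)&(W[...,1]<y1)&(W[...,2]>zlo)&(W[...,2]<zhi)&(c["z_map"]>0)
    n,l,st,_=cv2.connectedComponentsWithStats(k.astype(np.uint8))
    i=1+np.argmax(st[1:,4]);P=W[l==i]
    # full pixel footprint: centre from mid-range along principal axes
    q=P[:,:2];m=q.mean(0);_,_,V=np.linalg.svd(q-m,full_matrices=False);a=V[0]*np.sign(V[0][1]) ;b=np.array([a[1],-a[0]])
    e=[np.percentile(q@v,[1,99]) for v in(a,b)]
    ctr=a*e[0].mean()+b*e[1].mean()
    print("n",len(P),"mean",m.round(1),"ctr",ctr.round(1),"len",np.ptp(e[0]).round(1),"wid",np.ptp(e[1]).round(1),"axis deg",np.degrees(np.arctan2(a[1],a[0])).round(2),"z",np.median(P[:,2]).round(1))
E
python3 - <<'E'
from h import *
for cam in("top","wrist"):
    c=read_camera(cam);W=cloud(c);print(cam)
    seg(c,W,(400,490,60,230),10,20)
    seg(c,W,(400,490,-260,-140),10,20)
    if cam=="top":
        for r in((560,650,110,250),(560,650,-85,85),(540,630,-290,-100)): seg(c,W,r,21,31)
    t=(W[...,0]>330)&(W[...,0]<400)&(W[...,1]>100)&(W[...,1]<200);print("table",np.median(W[t],0).round(1))
    t=(W[...,0]>420)&(W[...,0]<490)&(W[...,1]>-50)&(W[...,1]<30)&(W[...,2]>10);seg(c,W,(420,490,-50,30),10,20)
E
```

```text
top
n 383 mean [443.9 139.7] ctr [444.2 140.6] len 125.6 wid 19.8 axis deg 73.18 z 14.2
n 264 mean [ 442.1 -198.3] ctr [ 442.2 -197.9] len 86.9 wid 18.3 axis deg 90.28 z 14.5
n 566 mean [612.5 181.7] ctr [611.4 181.8] len 123.3 wid 36.1 axis deg 85.08 z 25.7
n 652 mean [593.7   0.8] ctr [592.4   1.4] len 140.7 wid 36.0 axis deg 93.64 z 25.9
n 746 mean [ 584.8 -189.9] ctr [ 583.6 -190.2] len 160.0 wid 35.9 axis deg 87.47 z 26.3
table [363.8 135.6 716. ]
n 251 mean [454.9 -10.9] ctr [454.9 -10.9] len 49.0 wid 47.8 axis deg 88.35 z 15.9
wrist
n 866 mean [445.  145.2] ctr [445.3 145.6] len 124.3 wid 19.8 axis deg 72.91 z 14.3
n 451 mean [ 443.4 -182.2] ctr [ 443.4 -183.3] len 64.9 wid 19.3 axis deg 91.55 z 14.1
table [3.643e+02 1.498e+02 3.000e-01]
n 583 mean [455.5  -4.3] ctr [455.9  -4.8] len 48.7 wid 47.8 axis deg 131.47 z 16.0
```

```bash
python3 -c "
from h import *
print(ctrl.state()['finger_gap']);c=read_camera('wrist');R=np.array(c['R']);print('cam pos',(-R.T@np.array(c['t'])).round(1),R.round(3))
move(442,-240,220,90)"
```

```text
46.85656802348137
cam pos [367.1 214.7 505.3] [[-0.004  1.     0.001]
 [ 0.966  0.003  0.259]
 [ 0.259  0.002 -0.966]]
shift [ 0.0011 -0.4539  0.1055] rot [ 1.000e-02 -2.000e-02  9.016e+01] rows>= 10.5
```

Call:
servo_tool(rows=[[0, -0.454, 0.105, 0, 0, 90, 0], [0, -0.454, 0.105, 0, 0, 90, 0], [0, -0.454, 0.105, 0, 0, 90, 0], [0, -0.454, 0.105, 0, 0, 90, 0], [0, -0.454, 0.105, 0, 0, 90, 0], [0, -0.454, 0.105, 0, 0, 90, 0], [0, -0.454, 0.105, 0, 0, 90, 0], [0, -0.454, 0.105, 0, 0, 90, 0], [0, -0.454, 0.105, 0, 0, 90, 0], [0, -0.454, 0.105, 0, 0, 90, 0]])

```text
clock: 2.95
position: [442.7, -244.6, 219.3]
tcp_rot: [[-0.063, 0.998, -0.001], [0.998, 0.063, -0.001], [-0.001, -0.001, -1.0]]
force: [0.7, 0.3, 0.8]
finger_gap: 47.1
grip_force: 0.0
```

Call:
servo_tool(rows=[[0, 0, 0, 0, 0, 0, 0], [0, 0, 0, 0, 0, 0, 0]])

```text
clock: 3.15
position: [443.0, -240.1, 220.5]
tcp_rot: [[-0.075, 0.997, -0.0], [0.997, 0.075, 0.001], [0.001, -0.0, -1.0]]
force: [-0.1, -0.2, -0.8]
finger_gap: 46.8
grip_force: 0.0
```

Run:
```python
from h import *
s=ctrl.state();print(s["clock"],s["position"],s["tcp_rot"][0])
c=read_camera("wrist");W=cloud(c)
for r in((400,490,-260,-140,10,20),(420,490,-50,30,10,20),(400,490,60,230,10,20)):
    try: seg(c,W,r[:4],*r[4:])
    except Exception as e: print(e)
save("w2.png",c["pixels"])
```

```text
3.15 [ 442.98491636 -240.1210043   220.54242035] [-7.47807313e-02  9.97199968e-01 -2.55899878e-04]
n 977 mean [ 443.7 -193.8] ctr [ 443.7 -194.9] len 85.4 wid 19.5 axis deg 90.8 z 14.4
n 13 mean [458.2 -31.5] ctr [458.1 -31.6] len 11.6 wid 1.4 axis deg 4.59 z 11.6
attempt to get argmax of an empty sequence
```

View pics/w2.png

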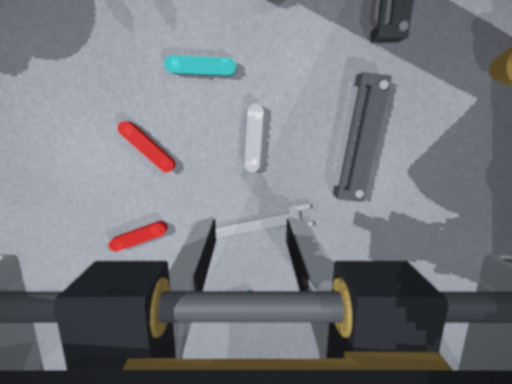

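The short key is at px (254,137), measured at about (443.5,-196) with its axis along y. The wrench end is well clear. Grasping it next.

Run:
```python
from h import *
move(443.3,-196.3,4,90.6)
c=read_camera("wrist");W=cloud(c);seg(c,W,(540,630,-290,-100),21,31)
```

```text
shift [0.0431 0.0034 0.2169] rot [ 0.02 -0.05  3.72] rows>= 4.4
n 3206 mean [ 584.7 -181.2] ctr [ 584.  -185.7] len 159.4 wid 35.5 axis deg 87.87 z 26.2
```

Call:
servo_tool(rows=[[0.043, 0.003, 0.05, 0, 0, 3.7, 0], [0.043, 0.003, 0.1, 0, 0, 3.7, 0], [0.043, 0.003, 0.14, 0, 0, 3.7, 0], [0.043, 0.003, 0.17, 0, 0, 3.7, 0], [0.043, 0.003, 0.19, 0, 0, 3.7, 0], [0.043, 0.003, 0.205, 0, 0, 3.7, 0], [0.043, 0.003, 0.213, 0, 0, 3.7, 0], [0.043, 0.003, 0.217, 0, 0, 3.7, 0], [0.043, 0.003, 0.217, 0, 0, 3.7, 0], [0.043, 0.003, 0.217, 0, 0, 3.7, 0]])

```text
clock: 4.25
position: [443.5, -198.3, 4.4]
tcp_rot: [[-0.007, 1.0, 0.001], [1.0, 0.007, -0.001], [-0.001, 0.001, -1.0]]
force: [-0.7, -0.1, -1.0]
finger_gap: 47.4
grip_force: 0.0
```

Call:
servo_tool(rows=[[0, 0, 0, 0, 0, 0, 1], [0, 0, 0, 0, 0, 0, 1], [0, 0, 0, 0, 0, 0, 1], [0, 0, 0, 0, 0, 0, 1], [0, 0, 0, 0, 0, 0, 1], [0, 0, 0, 0, 0, 0, 1], [0, 0, 0, 0, 0, 0, 1]])

```text
clock: 4.95
position: [443.0, -198.4, 3.8]
tcp_rot: [[-0.007, 1.0, 0.001], [1.0, 0.007, -0.0], [-0.0, 0.001, -1.0]]
force: [0.2, 0.1, 2.9]
finger_gap: 19.5
grip_force: 30.0
```

Call:
servo_tool(rows=[[0, 0, -0.03, 0, 0, 0, 1], [0, 0, -0.07, 0, 0, 0, 1], [0, 0, -0.1, 0, 0, 0, 1], [0, 0, -0.1, 0, 0, 0, 1], [0, 0, -0.1, 0, 0, 0, 1]])

```text
clock: 5.45
position: [442.3, -197.9, 103.2]
tcp_rot: [[-0.007, 1.0, -0.0], [1.0, 0.007, 0.0], [0.0, -0.0, -1.0]]
force: [0.3, 0.1, -2.3]
finger_gap: 19.5
grip_force: 30.0
```

Run:
```python
from h import *
s=ctrl.state();print(s["position"],s["force"],s["finger_gap"])
move(546.6,187,104,85.3)
c=read_camera("wrist");W=cloud(c);save("w3.png",c["pixels"])
seg(c,W,(400,490,-280,-110),95,135)
```

```text
[ 442.33368923 -197.94992126  103.16546139] [ 0.32871024  0.10064843 -2.27593656] 19.545863853622016
shift [ 0.3843  0.1068 -0.0008] rot [-0.02 -0.02  5.08] rows>= 8.0
n 4743 mean [ 442.9 -190. ] ctr [ 443.  -192.7] len 84.7 wid 39.9 axis deg 90.55 z 113.8
```

Call:
servo_tool(rows=[[0.03, 0.01, 0, 0, 0, 1, 1], [0.075, 0.02, 0, 0, 0, 2, 1], [0.12, 0.034, 0, 0, 0, 3, 1], [0.165, 0.046, 0, 0, 0, 4, 1], [0.21, 0.058, 0, 0, 0, 5, 1], [0.255, 0.071, 0, 0, 0, 5.1, 1], [0.3, 0.083, 0, 0, 0, 5.1, 1], [0.34, 0.095, 0, 0, 0, 5.1, 1], [0.37, 0.103, 0, 0, 0, 5.1, 1], [0.384, 0.107, 0, 0, 0, 5.1, 1]])

```text
clock: 6.5
position: [546.2, 188.9, 101.0]
tcp_rot: [[0.08, 0.997, -0.004], [0.997, -0.08, -0.0], [-0.0, -0.004, -1.0]]
force: [0.2, -0.4, -2.9]
finger_gap: 19.9
grip_force: 30.0
```

Call:
servo_tool(rows=[[0, 0, 0, 0, 0, 0, 1], [0, 0, 0, 0, 0, 0, 1], [0, 0, 0, 0, 0, 0, 1]])

```text
clock: 6.8
position: [546.5, 184.7, 103.0]
tcp_rot: [[0.084, 0.996, -0.002], [0.996, -0.084, -0.001], [-0.001, -0.002, -1.0]]
force: [0.8, -0.2, -2.1]
finger_gap: 19.3
grip_force: 30.0
```

Run:
```python
from h import *
s=ctrl.state();print(s["clock"],s["position"],s["tcp_rot"][0],s["finger_gap"])
move(546.6,187,3.5,85.3)
c=read_camera("top");W=cloud(c)
for r in((560,650,110,250),): seg(c,W,r,21,31)
for lo,hi in((105,125),):
  try: seg(c,W,(480,600,100,260),lo,hi)
  except Exception as e: print(e)
c=read_camera("wrist");W=cloud(c)
seg(c,W,(560,650,110,260),21,31);seg(c,W,(480,600,100,260),95,135)
```

```text
6.8 [546.45512046 184.73610245 103.02960131] [ 0.08366371  0.99649255 -0.00172794] 19.301768894771595
shift [0.0024 0.0001 0.0995] rot [-0.09  0.07 -0.1 ] rows>= 2.0
n 308 mean [609.3 151.6] ctr [609.  155.2] len 71.3 wid 36.4 axis deg 85.82 z 25.7
n 115 mean [543.  154.4] ctr [543.7 154.2] len 30.8 wid 20.2 axis deg 84.57 z 113.2
n 4340 mean [613.4 189.9] ctr [612.2 186.3] len 120.0 wid 35.5 axis deg 85.39 z 26.3
n 4729 mean [547.9 192.8] ctr [547.7 190.1] len 84.7 wid 39.8 axis deg 85.36 z 113.9
```

Call:
servo_tool(rows=[[0.0015, 0, 0.04, 0, 0, 0, 1], [0.0015, 0, 0.07, 0, 0, 0, 1], [0.0015, 0, 0.085, 0, 0, 0, 1], [0.0015, 0, 0.094, 0, 0, 0, 1], [0.0015, 0, 0.099, 0, 0, 0, 1], [0.0015, 0, 0.099, 0, 0, 0, 1], [0.0015, 0, 0.099, 0, 0, 0, 1], [0.0015, 0, 0.099, 0, 0, 0, 0.3], [0.0015, 0, 0.099, 0, 0, 0, 0.3], [0.0015, 0, 0.099, 0, 0, 0, 0.3]])

```text
clock: 7.9
position: [548.0, 188.1, 5.4]
tcp_rot: [[0.082, 0.997, 0.002], [0.997, -0.082, 0.0], [0.001, 0.002, -1.0]]
force: [0.5, -0.0, 0.2]
finger_gap: 33.1
grip_force: 0.0
```

Call:
servo_tool(rows=[[0, 0, -0.04, 0, 0, 0, 0.3], [0, 0, -0.08, 0, 0, 0, 0], [-0.03, -0.08, -0.13, 0, 0, 0, -1], [-0.06, -0.08, -0.15, 0, 0, 0, -1], [-0.06, -0.08, -0.15, 0, 0, 0, -1], [-0.06, -0.08, -0.15, 0, 0, 0, -1]])

```text
clock: 8.5
position: [462.2, 133.9, 157.4]
tcp_rot: [[0.083, 0.997, 0.005], [0.997, -0.083, 0.0], [0.001, 0.005, -1.0]]
force: [1.7, 0.7, 0.3]
finger_gap: 69.6
grip_force: 0.0
```

Run:
```python
from h import *
s=ctrl.state();print(s["clock"],s["position"],s["tcp_rot"][0],s["finger_gap"])
for cam in("wrist","top"):
    c=read_camera(cam);W=cloud(c)
    if cam=="wrist": save("w4.png",c["pixels"])
    for r in((560,650,110,260,21,31),(500,590,120,260,8,20)):
        try: seg(c,W,r[:4],*r[4:])
        except Exception as e: print(e)
```

```text
8.5 [462.21836084 133.85394591 157.43266641] [0.08345215 0.99650071 0.00469851] 69.63492207816022
n 3776 mean [612.4 190.2] ctr [611.8 186.5] len 119.7 wid 35.8 axis deg 85.36 z 26.3
n 1543 mean [548.3 193.1] ctr [548.7 192. ] len 85.5 wid 19.9 axis deg 85.62 z 14.3
n 99 mean [613.6 133.9] ctr [617.2 139.4] len 58.3 wid 29.2 axis deg 54.8 z 26.2
n 5 mean [589.  126.1] ctr [589.  126.4] len 10.0 wid 1.5 axis deg 88.37 z 11.5
```

View pics/w4.png

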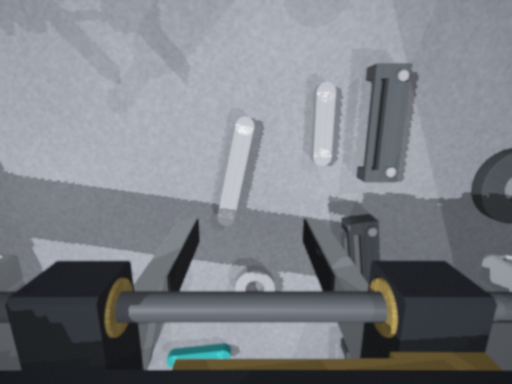

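The short key at px (325,123) lies parallel to its gauge at (387,122), centred to within about 0.5 mm. Now I'll turn the tool for a two-finger push.

Run:
```python
from h import *
move(514,192.5,100,175.4)
```

```text
shift [0.0615 0.0456 0.0553] rot [ 1.500e-01  6.000e-02 -9.016e+01] rows>= 10.5
```

Call:
servo_tool(rows=[[0.061, 0.046, 0.055, 0, 0, -90, 0.2], [0.061, 0.046, 0.055, 0, 0, -90, 0.2], [0.061, 0.046, 0.055, 0, 0, -90, 0.2], [0.061, 0.046, 0.055, 0, 0, -90, 0.2], [0.061, 0.046, 0.055, 0, 0, -90, 0.2], [0.061, 0.046, 0.055, 0, 0, -90, 0.2], [0.061, 0.046, 0.055, 0, 0, -90, 0.2], [0.061, 0.046, 0.055, 0, 0, -90, 0.2], [0.061, 0.046, 0.055, 0, 0, -90, 0.2], [0.061, 0.046, 0.055, 0, 0, -90, 0.2]])

```text
clock: 9.6
position: [513.9, 192.6, 97.8]
tcp_rot: [[-0.989, 0.146, -0.002], [0.146, 0.989, -0.0], [0.002, -0.0, -1.0]]
force: [-1.0, -0.2, -0.3]
finger_gap: 37.5
grip_force: 0.0
```

Call:
servo_tool(rows=[[0, 0, 0, 0, 0, 0, 0.2], [0, 0, 0, 0, 0, 0, 0.2]])

```text
clock: 9.8
position: [513.7, 192.3, 98.4]
tcp_rot: [[-0.988, 0.155, -0.002], [0.155, 0.988, -0.0], [0.002, -0.0, -1.0]]
force: [-0.4, -0.3, -0.9]
finger_gap: 37.6
grip_force: 0.0
```

Run:
```python
from h import *
s=ctrl.state();print(s["clock"],s["position"],s["tcp_rot"][0],s["finger_gap"])
move(514,192.5,5,175.4)
```

```text
9.8 [513.70510496 192.25490479  98.40825786] [-0.98786658  0.15529691 -0.0015766 ] 37.57466630819993
shift [-0.0004  0.0003  0.0934] rot [-0.02 -0.09 -4.33] rows>= 1.9
```

Call:
servo_tool(rows=[[0, 0, 0.04, 0, 0, -4.3, 0.2], [0, 0, 0.07, 0, 0, -4.3, 0.2], [0, 0, 0.085, 0, 0, -4.3, 0.2], [0, 0, 0.093, 0, 0, -4.3, 0.2], [0, 0, 0.093, 0, 0, -4.3, 0.2], [0, 0, 0.093, 0, 0, -4.3, 0.2], [0, 0, 0.093, 0, 0, -4.3, 0.2]])

```text
clock: 10.5
position: [514.6, 192.1, 7.6]
tcp_rot: [[-0.997, 0.079, 0.002], [0.079, 0.997, 0.001], [-0.002, 0.001, -1.0]]
force: [-0.7, -0.2, -0.1]
finger_gap: 37.8
grip_force: 0.0
```

Run:
```python
from h import *
s=ctrl.state();print(s["clock"],s["position"],s["tcp_rot"][0],s["force"])
move(581.9,187,5,175.4)
```

```text
10.5 [514.591719   192.07398159   7.618838  ] [-0.99690949  0.07852857  0.00217658] [-0.66795277 -0.22768527 -0.11477412]
shift [-0.0675  0.0002  0.0028] rot [0.05 0.12 0.1 ] rows>= 1.4
```

Call:
servo_tool(rows=[[-0.006, 0, 0.002, 0, 0, 0, 0.2], [-0.011, 0, 0.002, 0, 0, 0, 0.2], [-0.016, 0, 0.002, 0, 0, 0, 0.2], [-0.021, 0, 0.002, 0, 0, 0, 0.2], [-0.026, 0, 0.002, 0, 0, 0, 0.2], [-0.031, 0, 0.002, 0, 0, 0, 0.2], [-0.036, 0, 0.002, 0, 0, 0, 0.2], [-0.041, 0, 0.002, 0, 0, 0, 0.2], [-0.045, 0, 0.002, 0, 0, 0, 0.2], [-0.045, 0, 0.002, 0, 0, 0, 0.2]])

```text
clock: 11.5
position: [560.2, 188.2, 4.6]
tcp_rot: [[-0.997, 0.078, 0.002], [0.078, 0.997, 0.0], [-0.002, 0.0, -1.0]]
force: [-0.6, -0.0, 0.1]
finger_gap: 37.4
grip_force: 0.0
```

Call:
servo_tool(rows=[[-0.003, 0, 0, 0, 0, 0, 0.2], [-0.006, 0, 0, 0, 0, 0, 0.2], [-0.009, 0, 0, 0, 0, 0, 0.2], [-0.012, 0, 0, 0, 0, 0, 0.2], [-0.015, 0, 0, 0, 0, 0, 0.2], [-0.017, 0, 0, 0, 0, 0, 0.2], [-0.017, 0, 0, 0, 0, 0, 0.2]])

```text
clock: 12.2
position: [576.3, 186.9, 4.6]
tcp_rot: [[-0.997, 0.078, 0.001], [0.078, 0.997, 0.0], [-0.001, 0.0, -1.0]]
force: [-1.2, -0.3, -0.6]
finger_gap: 37.6
grip_force: 0.3
```

Call:
servo_tool(rows=[[-0.002, 0, 0, 0, 0, 0, 0.2], [-0.004, 0, 0, 0, 0, 0, 0.2], [-0.005, 0, 0, 0, 0, 0, 0.2], [-0.005, 0, 0, 0, 0, 0, 0.2]])

```text
clock: 12.6
position: [581.0, 186.5, 4.6]
tcp_rot: [[-0.997, 0.078, 0.001], [0.078, 0.997, 0.0], [-0.001, 0.0, -1.0]]
force: [-0.9, 0.1, -0.7]
finger_gap: 37.6
grip_force: 0.4
```

Call:
servo_tool(rows=[[-0.001, 0, 0, 0, 0, 0, 0.2], [-0.002, 0, 0, 0, 0, 0, 0.2], [-0.003, 0, 0, 0, 0, 0, 0.2], [-0.003, 0, 0, 0, 0, 0, 0.2]])

```text
clock: 13.0
position: [582.4, 186.4, 4.6]
tcp_rot: [[-0.997, 0.078, -0.002], [0.078, 0.997, 0.0], [0.002, -0.0, -1.0]]
force: [-3.2, 0.6, 2.0]
finger_gap: 37.6
grip_force: 2.2
```

Call:
servo_tool(rows=[[-0.001, 0, 0, 0, 0, 0, 0.2], [-0.002, 0, 0, 0, 0, 0, 0.2], [-0.003, 0, 0, 0, 0, 0, 0.2], [-0.003, 0, 0, 0, 0, 0, 0.2], [-0.003, 0, 0, 0, 0, 0, 0.2]])

```text
clock: 13.5
position: [582.5, 186.3, 4.6]
tcp_rot: [[-0.997, 0.078, -0.007], [0.078, 0.997, 0.0], [0.007, -0.0, -1.0]]
force: [-8.4, 1.8, 7.1]
finger_gap: 37.6
grip_force: 4.7
```

Call:
servo_tool(rows=[[0.02, 0, 0, 0, 0, 0, 0.2], [0.04, 0, -0.02, 0, 0, 0, 0.2], [0.05, 0, -0.07, 0, 0, 0, 0], [0.05, 0, -0.1, 0, 0, 0, 0], [0.05, 0, -0.1, 0, 0, 0, 0]])

```text
clock: 14.0
position: [541.7, 190.9, 110.0]
tcp_rot: [[-0.997, 0.078, 0.014], [0.078, 0.997, 0.002], [-0.014, 0.004, -1.0]]
force: [0.4, -0.3, -0.6]
finger_gap: 47.2
grip_force: 0.0
```

Run:
```python
from h import *
s=ctrl.state();print(s["clock"],s["position"],s["tcp_rot"][0],s["force"])
move(450,120,157,80)
```

```text
14.0 [541.67930961 190.8968188  110.04037873] [-0.99688643  0.07759712  0.01400444] [ 0.37753332 -0.25043207 -0.59971166]
shift [ 0.0852 -0.0776 -0.0484] rot [ 0.81  0.43 95.55] rows>= 11.1
```

Call:
servo_tool(rows=[[0.085, -0.078, -0.048, 0, 0, 95, 0], [0.085, -0.078, -0.048, 0, 0, 95, 0], [0.085, -0.078, -0.048, 0, 0, 95, 0], [0.085, -0.078, -0.048, 0, 0, 95, 0], [0.085, -0.078, -0.048, 0, 0, 95, 0], [0.085, -0.078, -0.048, 0, 0, 95, 0], [0.085, -0.078, -0.048, 0, 0, 95, 0], [0.085, -0.078, -0.048, 0, 0, 95, 0], [0.085, -0.078, -0.048, 0, 0, 95, 0], [0.085, -0.078, -0.048, 0, 0, 95, 0]])

```text
clock: 15.0
position: [446.7, 118.5, 151.9]
tcp_rot: [[0.014, 1.0, 0.001], [1.0, -0.014, -0.0], [-0.0, 0.001, -1.0]]
force: [-0.4, -0.0, 0.5]
finger_gap: 46.9
grip_force: 0.0
```

Call:
servo_tool(rows=[[0, 0, 0, 0, 0, 9, 0], [0, 0, 0, 0, 0, 9, 0], [0, 0, 0, 0, 0, 9, 0]])

```text
clock: 15.3
position: [446.2, 118.7, 152.2]
tcp_rot: [[0.161, 0.987, 0.001], [0.987, -0.161, -0.0], [-0.0, 0.001, -1.0]]
force: [0.2, -0.4, -0.3]
finger_gap: 46.7
grip_force: 0.0
```

Run:
```python
from h import *
s=ctrl.state();print(s["clock"],s["position"],s["tcp_rot"][0],s["finger_gap"])
c=read_camera("wrist");W=cloud(c)
im=cv2.resize(c["pixels"],None,fx=1.5,fy=1.5);save("w5.png",im)
for r in((570,650,110,260,21,31),(400,490,60,240,8,20)):
    seg(c,W,r[:4],*r[4:])
def g(r,lo,hi):
    k=(W[...,0]>r[0])&(W[...,0]<r[1])&(W[...,1]>r[2])&(W[...,1]<r[3])&(W[...,2]>lo)&(W[...,2]<hi);return W[k]
P=g((560,620,130,250),9,18)
# in gauge frame
C=np.array([611.8,186.5]);ax=np.array([.9967,-.081]);ay=np.array([.081,.9967])
q=np.c_[(P[:,:2]-C)@ax,(P[:,:2]-C)@ay];print(len(q),np.percentile(q[:,0],[1,10,50,90,99]).round(1),np.percentile(q[:,1],[1,10,50,90,99]).round(1))
G=g((560,650,110,260),21,31);q=np.c_[(G[:,:2]-C)@ax,(G[:,:2]-C)@ay];print(np.percentile(q[:,0],[1,99]).round(1))
move(445,143.5,4,72.9)
```

```text
15.3 [446.1966054  118.65179097 152.15379355] [1.60972240e-01 9.86958792e-01 5.28918957e-04] 46.747840191761426
n 4312 mean [612.4 189.5] ctr [611.9 186.1] len 120.1 wid 36.4 axis deg 85.23 z 26.3
n 2013 mean [446.6 148.9] ctr [445.7 145.9] len 124.7 wid 19.6 axis deg 72.98 z 14.4
939 [-20.2 -19.6 -16.9  -2.7  -1.2] [-55.1 -35.1   4.5  40.   58.6]
[-18.   18.3]
shift [ 0.0243 -0.0051  0.1482] rot [0.02 0.   7.82] rows>= 3.0
```

View pics/w5.png

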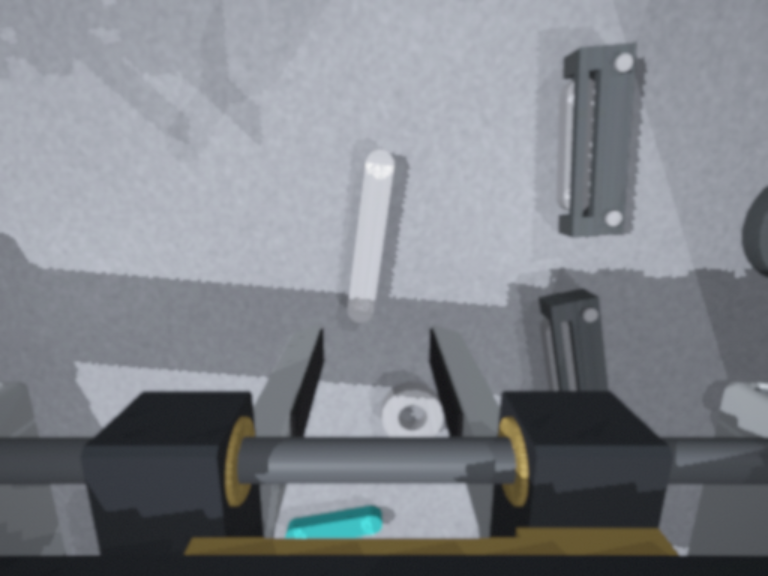

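The short key at px (568,145) sits home, showing the same 2 mm proud strip as the mid key. Its rear edge is 2 mm in front of the gauge face. Next I'll grasp the long key at (361,240).

Call:
servo_tool(rows=[[0.025, -0.005, 0.04, 0, 0, 7.8, 0], [0.025, -0.005, 0.085, 0, 0, 7.8, 0], [0.025, -0.005, 0.115, 0, 0, 7.8, 0], [0.025, -0.005, 0.135, 0, 0, 7.8, 0], [0.025, -0.005, 0.145, 0, 0, 7.8, 0], [0.025, -0.005, 0.148, 0, 0, 7.8, 0], [0.025, -0.005, 0.148, 0, 0, 7.8, 0], [0.025, -0.005, 0.148, 0, 0, 7.8, 0]])

```text
clock: 16.15
position: [446.0, 144.5, 5.6]
tcp_rot: [[0.296, 0.955, 0.002], [0.955, -0.296, 0.0], [0.001, 0.002, -1.0]]
force: [1.4, 0.6, -0.5]
finger_gap: 46.8
grip_force: 0.0
```

Call:
servo_tool(rows=[[0, 0, 0, 0, 0, 0, 1], [0, 0, 0, 0, 0, 0, 1], [0, 0, 0, 0, 0, 0, 1], [0, 0, 0, 0, 0, 0, 1], [0, 0, 0, 0, 0, 0, 1], [0, 0, 0, 0, 0, 0, 1], [0, 0, -0.03, 0, 0, 0, 1], [0, 0, -0.07, 0, 0, 0, 1], [0, 0, -0.1, 0, 0, 0, 1], [0, 0, -0.1, 0, 0, 0, 1]])

```text
clock: 17.15
position: [447.7, 144.9, 107.8]
tcp_rot: [[0.296, 0.955, 0.008], [0.955, -0.296, 0.002], [0.004, 0.007, -1.0]]
force: [1.4, 1.0, -3.4]
finger_gap: 19.2
grip_force: 30.0
```

Run:
```python
from h import *
s=ctrl.state();print(s["clock"],s["position"],s["tcp_rot"][0],s["force"],s["finger_gap"])
c=read_camera("wrist");W=cloud(c);seg(c,W,(370,520,50,250),95,135)
# gauge_long axis ~87.6 ; block centre ~ (584,-188); stand-off 65 mm
a=np.radians(87.6-90);ax=np.array([np.cos(a),np.sin(a)])
print(np.array([584,-188])-65*ax)
t=np.array([584,-190])-65*ax; move(t[0],t[1],105,87.6)
```

```text
17.15 [447.71990363 144.90846976 107.80278659] [0.29606727 0.95513432 0.00791148] [ 1.4016841   0.98876294 -3.44706551] 19.180386659896158
n 5578 mean [452.5 160.1] ctr [451.9 157.9] len 102.8 wid 37.6 axis deg 72.89 z 117.3
[ 519.05701604 -185.27808251]
shift [-0.2953  0.1682  0.0006] rot [  0.19  -0.07 -14.82] rows>= 6.8
```

Call:
servo_tool(rows=[[-0.025, 0.014, 0, 0, 0, -1, 1], [-0.06, 0.034, 0, 0, 0, -3, 1], [-0.1, 0.057, 0, 0, 0, -5, 1], [-0.14, 0.08, 0, 0, 0, -7, 1], [-0.18, 0.103, 0, 0, 0, -9, 1], [-0.215, 0.123, 0, 0, 0, -11, 1], [-0.25, 0.143, 0, 0, 0, -13, 1], [-0.275, 0.157, 0, 0, 0, -14, 1], [-0.29, 0.165, 0, 0, 0, -14.8, 1], [-0.295, 0.168, 0, 0, 0, -14.8, 1]])

```text
clock: 18.2
position: [516.7, -188.4, 101.7]
tcp_rot: [[0.045, 0.999, -0.004], [0.999, -0.045, 0.002], [0.002, -0.004, -1.0]]
force: [-0.2, 1.1, -3.3]
finger_gap: 19.5
grip_force: 30.0
```

Call:
servo_tool(rows=[[0, 0, 0, 0, 0, 0, 1], [0, 0, 0, 0, 0, 0, 1], [0, 0, 0, 0, 0, 0, 1]])

```text
clock: 18.5
position: [517.3, -185.8, 104.1]
tcp_rot: [[0.041, 0.999, -0.001], [0.999, -0.041, 0.001], [0.001, -0.001, -1.0]]
force: [-0.2, 0.6, -2.2]
finger_gap: 19.6
grip_force: 30.0
```

```bash
cat > m.py <<'E'
from h import *
s=ctrl.state();print(s["clock"],s["position"],s["tcp_rot"][0],s["finger_gap"])
for cam in("wrist","top"):
    c=read_camera(cam);W=cloud(c);print(cam)
    for r in((540,630,-290,-95,21,31),(470,555,-290,-80,100,130),(470,562,-290,-80,8,20)):
        try: seg(c,W,r[:4],*r[4:])
        except Exception as e: print("none")
    if cam=="wrist": save("w6.png",c["pixels"])
E
python3 m.py
```

```text
18.5 [ 517.32562824 -185.77888984  104.11042176] [ 0.04127337  0.99914714 -0.00122862] 19.598364850748894
wrist
n 5138 mean [ 586.3 -171.4] ctr [ 584.8 -177.9] len 144.8 wid 35.8 axis deg 88.15 z 26.2
n 5538 mean [ 518.5 -169.9] ctr [ 518.5 -172.3] len 103.0 wid 37.3 axis deg 87.73 z 113.6
n 5 mean [ 530.9 -285.6] ctr [ 530.8 -285.8] len 3.5 wid 1.4 axis deg 77.82 z 8.2
top
n 132 mean [ 588.3 -122.6] ctr [ 589.4 -120.7] len 42.6 wid 29.3 axis deg 147.55 z 26.3
n 102 mean [ 516.8 -151.7] ctr [ 516.2 -150.3] len 27.7 wid 23.0 axis deg 114.72 z 113.4
n 3 mean [ 522.3 -288.7] ctr [ 522.4 -288.9] len 3.5 wid 1.5 axis deg 39.62 z 8.7
```

View pics/w6.png

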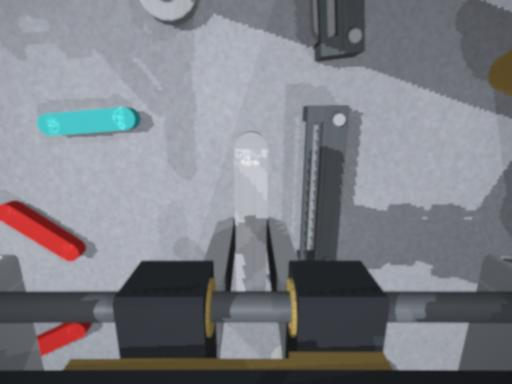

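The held key at px (251,190) and the long gauge at (326,180) line up: the key centre computes to y≈-183 against a target of -183. I'll lower and release it.

Call:
servo_tool(rows=[[0, 0, 0.04, 0, 0, 0, 1], [0, 0, 0.07, 0, 0, 0, 1], [0, 0, 0.085, 0, 0, 0, 1], [0, 0, 0.094, 0, 0, 0, 1], [0, 0, 0.099, 0, 0, 0, 1], [0, 0, 0.099, 0, 0, 0, 1], [0, 0, 0.099, 0, 0, 0, 1], [0, 0, 0.099, 0, 0, 0, 0.3], [0, 0, 0.099, 0, 0, 0, 0.3], [0, 0, 0.099, 0, 0, 0, 0.3]])

```text
clock: 19.6
position: [518.6, -187.5, 6.4]
tcp_rot: [[0.042, 0.999, 0.002], [0.999, -0.042, -0.001], [-0.001, 0.002, -1.0]]
force: [0.3, -0.8, -0.4]
finger_gap: 32.6
grip_force: 0.0
```

Call:
servo_tool(rows=[[0, 0, -0.04, 0, 0, 0, 0.3], [0, 0, -0.08, 0, 0, 0, 0], [-0.05, -0.04, -0.12, 0, 0, 0, 0], [-0.09, -0.08, -0.15, 0, 0, 0, 0], [-0.09, -0.08, -0.18, 0, 0, 0, 0], [-0.09, -0.08, -0.18, 0, 0, 0, 0], [-0.09, -0.08, -0.18, 0, 0, 0, 0]])

```text
clock: 20.3
position: [434.7, -275.1, 187.5]
tcp_rot: [[0.044, 0.999, 0.004], [0.999, -0.044, -0.003], [-0.003, 0.004, -1.0]]
force: [0.5, 0.4, 0.1]
finger_gap: 47.0
grip_force: 0.0
```

```bash
python3 m.py
```

```text
20.3 [ 434.69895374 -275.08381888  187.53768722] [0.04442884 0.99900522 0.00382782] 46.96914563683361
wrist
n 4449 mean [ 584.8 -179.7] ctr [ 584.1 -185.6] len 159.0 wid 36.0 axis deg 87.66 z 26.3
none
n 2030 mean [ 518.6 -183. ] ctr [ 518.9 -185.7] len 124.7 wid 19.9 axis deg 87.8 z 14.3
top
n 758 mean [ 584.8 -190.1] ctr [ 583.5 -190.2] len 160.2 wid 36.0 axis deg 87.51 z 26.5
none
n 401 mean [ 517.8 -189.8] ctr [ 518.1 -190.2] len 124.5 wid 20.2 axis deg 87.9 z 14.2
```

The long key sits 2.8 mm too far toward -y in both cameras. I'll regrasp it and shift it.

Call:
servo_tool(rows=[[0.05, 0.04, 0.04, 0, 0, 0, 0], [0.09, 0.08, 0.08, 0, 0, 0, 0], [0.09, 0.08, 0.12, 0, 0, 0, 0], [0.09, 0.08, 0.15, 0, 0, 0, 0], [0.09, 0.08, 0.17, 0, 0, 0, 0], [0.09, 0.08, 0.18, 0, 0, 0, 0], [0.09, 0.08, 0.181, 0, 0, 0, 0], [0.09, 0.08, 0.181, 0, 0, 0, 1], [0.09, 0.08, 0.181, 0, 0, 0, 1], [0.09, 0.08, 0.181, 0, 0, 0, 1]])

```text
clock: 21.4
position: [518.8, -187.9, 6.0]
tcp_rot: [[0.043, 0.999, 0.003], [0.999, -0.043, -0.001], [-0.001, 0.003, -1.0]]
force: [-0.5, 0.7, 0.3]
finger_gap: 26.5
grip_force: 0.0
```

Call:
servo_tool(rows=[[0, 0, 0, 0, 0, 0, 1], [0, 0, 0, 0, 0, 0, 1], [0, 0, -0.004, 0, 0, 0, 1], [0.003, 0, -0.004, 0, 0, 0, 1], [0.003, 0, -0.004, 0, 0, 0, 1], [0.003, 0, -0.004, 0, 0, 0, 1]])

```text
clock: 22.0
position: [517.7, -183.8, 8.2]
tcp_rot: [[0.042, 0.999, -0.001], [0.999, -0.042, 0.001], [0.001, -0.001, -1.0]]
force: [-0.0, 0.0, -2.0]
finger_gap: 19.4
grip_force: 30.0
```

Call:
servo_tool(rows=[[0, 0, 0, 0, 0, 0, 1], [0, 0, 0.004, 0, 0, 0, 1], [0, 0, 0.004, 0, 0, 0, 1], [0, 0, 0.004, 0, 0, 0, 1], [0, 0, 0.004, 0, 0, 0, 0.3], [0, 0, 0.004, 0, 0, 0, 0.3], [0, 0, 0.004, 0, 0, 0, 0.3]])

```text
clock: 22.7
position: [518.2, -184.3, 4.5]
tcp_rot: [[0.042, 0.999, 0.0], [0.999, -0.042, -0.0], [-0.0, 0.0, -1.0]]
force: [1.0, 0.0, -0.3]
finger_gap: 32.7
grip_force: 0.0
```

Call:
servo_tool(rows=[[0, 0, -0.04, 0, 0, 0, 0.3], [0, 0, -0.08, 0, 0, 0, 0], [-0.05, -0.04, -0.12, 0, 0, 0, 0], [-0.09, -0.08, -0.15, 0, 0, 0, 0], [-0.09, -0.08, -0.18, 0, 0, 0, 0], [-0.09, -0.08, -0.18, 0, 0, 0, 0], [-0.09, -0.08, -0.18, 0, 0, 0, 0]])

```text
clock: 23.4
position: [434.8, -272.0, 186.1]
tcp_rot: [[0.044, 0.999, 0.003], [0.999, -0.044, -0.002], [-0.002, 0.003, -1.0]]
force: [-0.1, -0.1, -0.2]
finger_gap: 46.9
grip_force: 0.0
```

```bash
python3 m.py; python3 -c "
from h import *
move(482,-184,100,177.6)"
```

```text
23.4 [ 434.78593232 -272.00995569  186.07408787] [0.04435703 0.99901045 0.00325055] 46.862427406554964
wrist
n 4446 mean [ 584.9 -179.8] ctr [ 584.2 -185.7] len 159.5 wid 36.1 axis deg 87.59 z 26.3
none
n 2035 mean [ 518.3 -179.6] ctr [ 518.5 -182.7] len 124.2 wid 19.9 axis deg 87.74 z 14.3
top
n 756 mean [ 584.8 -190.2] ctr [ 583.8 -190.2] len 159.9 wid 36.2 axis deg 87.56 z 26.4
none
n 392 mean [ 517.3 -187.1] ctr [ 517.6 -186.5] len 122.1 wid 20.0 axis deg 88.0 z 14.4
shift [0.0876 0.0442 0.0835] rot [ 3.000e-02 -1.300e-01 -9.003e+01] rows>= 10.5
```

Call:
servo_tool(rows=[[0.087, 0.044, 0.083, 0, 0, -90, -0.3], [0.087, 0.044, 0.083, 0, 0, -90, -0.3], [0.087, 0.044, 0.083, 0, 0, -90, -0.3], [0.087, 0.044, 0.083, 0, 0, -90, -0.3], [0.087, 0.044, 0.083, 0, 0, -90, -0.3], [0.087, 0.044, 0.083, 0, 0, -90, -0.3], [0.087, 0.044, 0.083, 0, 0, -90, -0.3], [0.087, 0.044, 0.083, 0, 0, -90, -0.3], [0.087, 0.044, 0.083, 0, 0, -90, -0.3], [0.087, 0.044, 0.083, 0, 0, -90, -0.3]])

```text
clock: 24.5
position: [481.3, -183.6, 99.3]
tcp_rot: [[-0.994, 0.105, -0.004], [0.105, 0.994, 0.003], [0.004, 0.002, -1.0]]
force: [-0.1, -0.3, -0.8]
finger_gap: 61.3
grip_force: 0.0
```

Call:
servo_tool(rows=[[0, 0, 0, 0, 0, 0, -0.3], [0, 0, 0, 0, 0, 0, -0.3]])

```text
clock: 24.7
position: [481.6, -184.4, 100.1]
tcp_rot: [[-0.993, 0.115, -0.002], [0.115, 0.993, 0.002], [0.003, 0.001, -1.0]]
force: [-0.0, 0.5, -0.5]
finger_gap: 61.5
grip_force: 0.0
```

Run:
```python
from h import *
s=ctrl.state();print(s["clock"],s["position"],s["tcp_rot"][0],s["finger_gap"])
move(482,-182,5,177.6)
```

```text
24.7 [ 481.55968246 -184.37738777  100.13665887] [-0.99340286  0.11465115 -0.00242243] 61.50839083873099
shift [-0.0004  0.0023  0.0951] rot [ 0.09 -0.15 -4.18] rows>= 1.9
```

Call:
servo_tool(rows=[[0, 0.002, 0.04, 0, 0, -4.2, -0.3], [0, 0.002, 0.07, 0, 0, -4.2, -0.3], [0, 0.002, 0.087, 0, 0, -4.2, -0.3], [0, 0.002, 0.095, 0, 0, -4.2, -0.3], [0, 0.002, 0.095, 0, 0, -4.2, -0.3], [0, 0.002, 0.095, 0, 0, -4.2, -0.3], [0, 0.002, 0.095, 0, 0, -4.2, -0.3]])

```text
clock: 25.4
position: [483.2, -184.1, 7.6]
tcp_rot: [[-0.999, 0.04, 0.002], [0.04, 0.999, -0.001], [-0.002, -0.001, -1.0]]
force: [0.0, -0.0, 0.1]
finger_gap: 61.1
grip_force: 0.0
```

Call:
servo_tool(rows=[[-0.006, 0, 0, 0, 0, 0, -0.3], [-0.011, 0, 0, 0, 0, 0, -0.3], [-0.016, 0, 0, 0, 0, 0, -0.3], [-0.021, 0, 0, 0, 0, 0, -0.3], [-0.026, 0, 0, 0, 0, 0, -0.3], [-0.031, 0, 0, 0, 0, 0, -0.3], [-0.036, 0, 0, 0, 0, 0, -0.3], [-0.041, 0, 0, 0, 0, 0, -0.3], [-0.045, 0, 0, 0, 0, 0, -0.3], [-0.045, 0, 0, 0, 0, 0, -0.3]])

```text
clock: 26.4
position: [529.1, -185.8, 6.5]
tcp_rot: [[-0.999, 0.04, 0.003], [0.04, 0.999, -0.001], [-0.003, -0.0, -1.0]]
force: [0.6, -0.2, -1.0]
finger_gap: 61.3
grip_force: 0.0
```

Call:
servo_tool(rows=[[-0.003, 0, 0, 0, 0, 0, -0.3], [-0.006, 0, 0, 0, 0, 0, -0.3], [-0.009, 0, 0, 0, 0, 0, -0.3], [-0.012, 0, 0, 0, 0, 0, -0.3], [-0.015, 0, 0, 0, 0, 0, -0.3], [-0.015, 0, 0, 0, 0, 0, -0.3]])

```text
clock: 27.0
position: [543.2, -186.2, 6.6]
tcp_rot: [[-0.999, 0.04, 0.002], [0.04, 0.999, -0.0], [-0.002, -0.0, -1.0]]
force: [-0.7, 0.0, 0.0]
finger_gap: 61.0
grip_force: 0.3
```

Call:
servo_tool(rows=[[-0.003, 0, 0, 0, 0, 0, -0.3], [-0.005, 0, 0, 0, 0, 0, -0.3], [-0.007, 0, 0, 0, 0, 0, -0.3], [-0.009, 0, 0, 0, 0, 0, -0.3], [-0.009, 0, 0, 0, 0, 0, -0.3]])

```text
clock: 27.5
position: [551.8, -186.5, 6.6]
tcp_rot: [[-0.999, 0.04, 0.001], [0.04, 0.999, 0.0], [-0.001, 0.0, -1.0]]
force: [-1.3, 1.0, -0.2]
finger_gap: 60.9
grip_force: 0.6
```

Call:
servo_tool(rows=[[-0.001, 0, 0, 0, 0, 0, -0.3], [-0.002, 0, 0, 0, 0, 0, -0.3], [-0.003, 0, 0, 0, 0, 0, -0.3], [-0.004, 0, 0, 0, 0, 0, -0.3], [-0.005, 0, 0, 0, 0, 0, -0.3], [-0.005, 0, 0, 0, 0, 0, -0.3]])

```text
clock: 28.1
position: [554.9, -186.5, 6.6]
tcp_rot: [[-0.999, 0.04, -0.003], [0.04, 0.999, 0.0], [0.003, 0.0, -1.0]]
force: [-5.8, -0.4, 3.3]
finger_gap: 61.2
grip_force: 2.6
```

Contact came at the predicted home position (x≈554.9). I'll press a little more, back off, then check.

Call:
servo_tool(rows=[[-0.001, 0, 0, 0, 0, 0, -0.3], [-0.002, 0, 0, 0, 0, 0, -0.3], [-0.003, 0, 0, 0, 0, 0, -0.3], [-0.003, 0, 0, 0, 0, 0, -0.3]])

```text
clock: 28.5
position: [554.9, -186.5, 6.6]
tcp_rot: [[-0.999, 0.039, -0.008], [0.039, 0.999, 0.001], [0.008, 0.001, -1.0]]
force: [-10.1, -0.8, 7.6]
finger_gap: 61.1
grip_force: 5.2
```

Call:
servo_tool(rows=[[0.03, 0, 0, 0, 0, 0, -0.3], [0.055, 0, 0, 0, 0, 0, -0.3], [0.08, 0, -0.05, 0, 0, 0, -0.3], [0.12, 0, -0.1, 0, 0, 0, -0.3], [0.16, 0, -0.15, 0, 0, 0, -0.3], [0.21, 0, -0.2, 0, 0, 0, -0.3], [0.24, 0, -0.25, 0, 0, 0, -0.3], [0.24, 0, -0.25, 0, 0, 0, -0.3], [0.24, 0, -0.25, 0, 0, 0, -0.3]])

```text
clock: 29.4
position: [320.0, -178.7, 261.3]
tcp_rot: [[-0.999, 0.041, 0.009], [0.041, 0.999, -0.007], [-0.009, -0.007, -1.0]]
force: [0.5, 0.2, -0.4]
finger_gap: 61.5
grip_force: 0.0
```

```bash
cat > f.py <<'E'
from h import *
s=ctrl.state();print(s["clock"],s["position"],s["force"])
c=read_camera("top");W=cloud(c)
for C,d,L in(((611.4,181.8),85.3,123),((592.4,1.4),93.6,143),((583.7,-190.2),87.6,163)):
    a=np.radians(d-90);ax=np.array([np.cos(a),np.sin(a)]);ay=np.array([-ax[1],ax[0]])
    q=np.dstack([(W[...,:2]-C)@ax,(W[...,:2]-C)@ay])
    h=W[...,2]
    for lo,hi in((21,31),(8,17)):
        k=(abs(q[...,1])<L/2-18)&(q[...,0]>-40)&(q[...,0]<25)&(h>lo)&(h<hi);Q=q[k]
        out=[np.percentile(Q[(Q[:,1]>y0)&(Q[:,1]<y1)][:,0],4).round(1) for y0,y1 in((-80,-15),(-15,15),(15,80))]
        print(L,lo,k.sum(),out)
seg(c,W,(420,490,-50,30),10,20)
im=c["pixels"][120:260,80:460];save("top9.png",cv2.resize(im,None,fx=2.1,fy=2.1,interpolation=cv2.INTER_CUBIC))
E
python3 f.py
```

```text
29.4 [ 320.02923361 -178.6766059   261.3377367 ] [ 0.5340904   0.18003854 -0.44231891]
123 21 377 [np.float64(-17.3), np.float64(-17.4), np.float64(-17.3)]
123 8 122 [np.float64(-20.2), np.float64(-19.9), np.float64(-20.1)]
143 21 466 [np.float64(-17.3), np.float64(-17.4), np.float64(-17.2)]
143 8 161 [np.float64(-19.9), np.float64(-20.2), np.float64(-20.3)]
163 21 566 [np.float64(-17.4), np.float64(-17.2), np.float64(-17.3)]
163 8 176 [np.float64(-19.8), np.float64(-20.1), np.float64(-20.2)]
n 254 mean [454.8 -11.3] ctr [455.3 -10.8] len 48.7 wid 47.6 axis deg 50.75 z 15.9
```

View pics/top9.png

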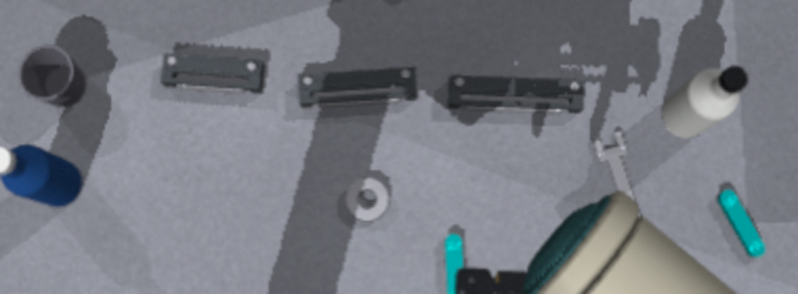

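All three gauges at px (213,75), (358,87) and (515,93) show the same proud strip, level along its length and about 2 mm in front of the gauge face. The bearing has not moved. Handing in.

```bash
python3 -c "
from workcell import ctrl
print(ctrl.hand_in())"
```

```text
the job is handed in; nothing more can be done
None
```

Job handed in at about 29 s of the 72 s limit: the 90 mm and 130 mm keys measured home in their own gauges, the middle key was still home, and no bystander was touched, though no verdict came back.

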